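# Tension the spokes of a trolley wheel

### The job

On the small truing stand, tighten the wheel's three square spoke nipples in order, starting with the one nearest the weight clipped on the rim and going on around the rim away from the weight: the first by one quarter turn, the middle one by two quarter turns, the last by one quarter turn, all clockwise as seen from outside the rim. Finish each before turning the next and end square to the rim, without over-turning or slackening any; the wheel may be turned on its axle as you like. Leave the pump bottle, pen pot and glue stick on the mat standing where they are.

Things in the scene. Friction and masses are not known exactly. Their poses are not given: they have to be found in the camera images.
- axle (a point): centre of the wheel on its axle, 115 mm above the underside of the fixed truing stand (base 130 x 110 x 10 mm; two grey uprights 26 mm wide, 127 mm high, 40 to 46 mm to either side of the wheel's middle plane; 120 mm wide over the axle ends). This frame's y axis is the axle (level), z up, x level in the wheel's plane. The stand's yaw can be anything.
- wheel (a joint): angle t of the wheel on its axle, rad (starts between -1.5 and 0.9). A nipple's angle from straight up, in the wheel's plane towards the axle frame's +x, is t for the first, t + 0.785 for the middle, t + 1.571 for the last. Turns either way (limits +-6.3); friction of about 0.15 N m holds it where it is left.
- weight (a point): middle of a dark steel clip-on balance weight on the rim, 71.5 mm from the axle line, 22.5 degrees before the first nipple: 20 mm along the rim, 18 mm wide, from 61 to 82 mm radially. The wheel: bare aluminium rim of round 12 mm tube, outer diameter 160 mm, 8 thin spokes; three neighbours have tall square nipples, the other five low round heads.
- nipple_a (a joint): joint of the first square nipple, rad: 0 at the start (sides square to the rim), grows as the nipple is turned clockwise seen from outside the rim looking at the hub (from above when it stands at the top of the wheel); a quarter turn = 1.57. Friction about 0.05 N m holds it where it is left; no spring.
- nipple_b (a joint): joint of the middle square nipple, rad: 0 at the start (sides square to the rim), grows as the nipple is turned clockwise seen from outside the rim looking at the hub (from above when it stands at the top of the wheel); a quarter turn = 1.57. Friction about 0.05 N m holds it where it is left; no spring.
- nipple_c (a joint): joint of the last square nipple, rad: 0 at the start (sides square to the rim), grows as the nipple is turned clockwise seen from outside the rim looking at the hub (from above when it stands at the top of the wheel); a quarter turn = 1.57. Friction about 0.05 N m holds it where it is left; no spring.
- nipple_a_head (a point): centre of the head of the first nipple (the square one nearest the weight). Brass, square, 16 x 16 mm, 26 mm tall, standing radially out of the rim; the flat sides begin 83 mm from the axle line, the top is at 105 mm and this point at 94 mm from it. This point's z axis points radially outward. At joint 0, +-1.57, 3.14 two sides face along the axle and two along the rim.
- nipple_b_head (a point): centre of the head of the middle nipple (between the two others). Brass, square, 16 x 16 mm, 26 mm tall, standing radially out of the rim; the flat sides begin 83 mm from the axle line, the top is at 105 mm and this point at 94 mm from it. This point's z axis points radially outward. At joint 0, +-1.57, 3.14 two sides face along the axle and two along the rim.
- nipple_c_head (a point): centre of the head of the last nipple (the square one farthest from the weight). Brass, square, 16 x 16 mm, 26 mm tall, standing radially out of the rim; the flat sides begin 83 mm from the axle line, the top is at 105 mm and this point at 94 mm from it. This point's z axis points radially outward. At joint 0, +-1.57, 3.14 two sides face along the axle and two along the rim.
- bottle_mid (a point): loose pump bottle, 60 x 81 mm, 174 mm tall, a bystander; point on its axis 87 mm above its foot, z up. It stands on a fixed grey mat 300 x 600 x 3 mm.
- pot_mid (a point): loose pen pot with pens, 86 x 96 mm, 153 mm tall, a bystander on the mat; point on its axis 50 mm above its foot, z up
- glue_mid (a point): loose glue stick, 26 mm diameter, 88 mm tall, standing, a bystander on the mat; point at its centre, z up

How it is judged:
By the outcome, as a careful person would: the job done as asked, in the order asked, and still so for the second after the job is handed in, with the robot touching nothing.
It also fails if it takes over 72 s, if anything falls off the work surface, if the arm or the gripper's body presses on something with over 40 N, if the wrist force passes 120 N, or if a joint passes its speed limit or range.

### The arm

A 6-joint arm with a two-finger parallel gripper is mounted at the origin on a cart in front of the work surface, level with it; the furniture and walls round the work are solid. World frame = base frame: x ahead of the robot, y to its left, z up, the work surface at z = 0. Lengths are in m, angles in rad, forces in N, time in s.
With the tool pointing down it reaches from about 0.3 to 0.775 m from the base axis. Payload 14.6 kg.
Tool frame: the origin (TCP) lies midway between the tips of the shut fingers; the grasp point (between the pads) lies 19 mm behind it (ctrl.tcp_to_grasp is the distance from the TCP to the grasp point, in m); x points along the fingers, y is the direction in which the jaws open and shut, and the axes are right-handed (so a half turn about x gives the same grasp; the last joint's range is limited). The gripper opens to 94 mm and grips with 3 to 60 N. Pads are 16 mm wide; open, the fingers measure 119 mm over their backs; the gripper's body (75 mm by 177 mm) begins 78 mm behind the grasp point.
Start: joints at [-1.293, 0.3, 1.521, -0, 1.321, -0.067], TCP at [0.186, -0.518, 0.205] pointing down, gripper open.
Joint ranges: [-3.03, 3.03], [-0.79, 2.21], [0.23, 2.52], [-1.04, 4.18], [0, 3.07], [-2.55, 2.55]. Speed limits (rad/s): [2.22, 2.22, 2.57, 3.14, 3.14, 3.14].

### API

Orientations are given as [roll, pitch, yaw] about the fixed x, y, z axes, in that order (R = Rz(yaw) Ry(pitch) Rx(roll)).
In Python, from station import ctrl gives the robot as it stands.
- The arm moves only by the tool jog_arm, never from a script. Its argument "rows" is one flat list of numbers, 7 for each row, row after row: the shift along the world's x, y, z in m, then the turn, a rotation vector about the world's x, y, z in degrees, then the closure, from 0 (fully open) to 1 (shut). A call has 1 to 8 rows; each row shifts and turns the commanded pose from where the row before left it; what a row does not reach is not made up. A row lasts 1/12 s, in which the tool goes at most 41.7 mm and 7.16 degrees, less where a joint would pass 70% of its speed; a pose out of reach is approached as far as the arm can. A call with a gripper value outside its range is refused whole. The fingers move at their own pace and stop on an object; "squeeze" is the grip in N (left out, the last holds). Time passes only in rows, so rows that do not move let the fingers close. It gives the time, the measured TCP pose, the force and the opening at its end, in the units of the state.
- ctrl.get_obs(): the state, without advancing time (a new reading comes with each control period).
- ctrl.camera(name): name is "side" or "top"; returns (picture, depth): 384x512x3 uint8, red, green, blue; 384x512 float32, m along the optical axis (not along the pixel's ray), 0 where there is no reading.
- ctrl.camera_model(name): a dict with "K" (3x3 intrinsics, pixels), "dist" ([k1, k2, p1, p2, k3] as OpenCV has them; the pictures are not rectified), "extrinsics" (4x4, takes a point from camera to world coordinates). Camera axes: x right, y down, z forward; pixel columns grow to the right and rows downward; lengths in m; the calibration is good to about 2 mm. A picture is of the moment at which its call begins. camera_model takes no time and is no camera call.
- ctrl.hand_in(): hands the job in, once; it reports no verdict.
The state is a dict: "time_s": time; "qpos": joint angles; "joint_vel": joint speeds; "tau": joint torques, N m; "ee_pos": TCP position; "eef_rot": TCP orientation; "force": force on the tool from outside, world axes, zero at the start; "moment": the same for the moment, N m; "grip_width": finger opening in m.
Only numpy, scipy, OpenCV 4.12 (cv2) and the standard library are available. Lean on these libraries where they do the work, as an engineer would, in place of code of your own. Each camera call takes 0.05 s, during which the arm holds its last target.

## Working session

There is one attempt and no reset: what is moved stays moved. The work goes in short steps, Python scripts to look and compute and a tool call to move; the robot and the scene stay as the last step left them, time stands still between calls to the robot, and variables do not carry over. Pictures are saved under pics/ and viewed, and the job is handed in when it is done.

Besides the shell and the picture viewer there is one more tool, called after "Request:" as name(argument=value, ...) on one line, values as JSON. jog_arm: Moves the arm, as the interface text tells. Its arguments: {"type":"object","properties":{"rows":{"type":"array"},"squeeze":{"type":"number"}},"required":["rows"]}

```bash
ls; mkdir -p pics; python3 - <<'E'
from station import ctrl
import cv2,numpy as np
o=ctrl.get_obs()
for k,v in o.items(): print(k,np.round(v,3))
for n in("side","top"):
    p,d=ctrl.camera(n); np.savez(f"{n}0.npz",p=p,d=d)
    cv2.imwrite(f"pics/{n}0.png",p[:,:,::-1])
    m=ctrl.camera_model(n); print(n,m)
E
```

```text
pics
time_s 0.0
qpos [-1.293  0.3    1.522 -0.     1.321 -0.067]
joint_vel [-0.002 -0.002 -0.001  0.     0.001 -0.   ]
tau [-2.0000e-03 -5.3180e+01 -3.5273e+01  7.1000e-02  2.4000e-02 -0.0000e+00]
ee_pos [ 0.186 -0.517  0.205]
eef_rot [-1.636  1.57   1.85 ]
force [ 0.177 -0.133 -0.412]
moment [-0.039  0.029  0.015]
grip_width 0.094
side {'K': array([[385.53618274,   0.        , 252.05805065],
       [  0.        , 385.53618274, 190.35276692],
       [  0.        ,   0.        ,   1.        ]]), 'dist': array([-0.10815644,  0.        ,  0.        ,  0.        ,  0.        ]), 'extrinsics': array([[-0.99194565, -0.06948247,  0.10590571,  0.43893683],
       [-0.12663415,  0.56223463, -0.81722458,  0.90541178],
       [-0.00276107, -0.82405364, -0.56650505,  0.7222427 ],
       [ 0.        ,  0.        ,  0.        ,  1.        ]])}
top {'K': array([[385.5509726 ,   0.        , 259.19560538],
       [  0.        , 385.5509726 , 190.72976159],
       [  0.        ,   0.        ,   1.        ]]), 'dist': array([-0.09194888,  0.        ,  0.        ,  0.        ,  0.        ]), 'extrinsics': array([[-0.00836244, -0.98863999,  0.15007009,  0.3860599 ],
       [-0.9999459 ,  0.0073391 , -0.00737164,  0.13644245],
       [ 0.00618652, -0.15012362, -0.98864788,  1.10139475],
       [ 0.        ,  0.        ,  0.        ,  1.        ]])}
```

View pics/side0.png

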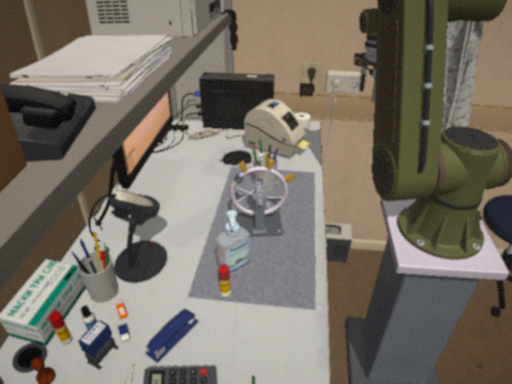

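View pics/top0.png

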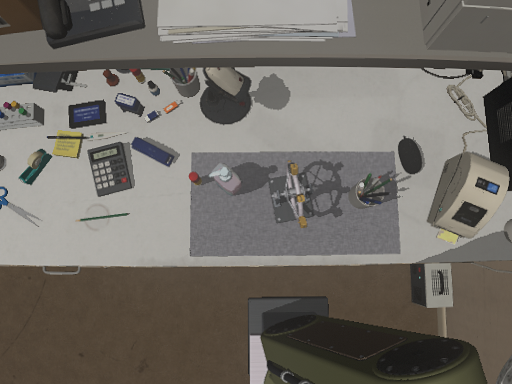

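```bash
python3 - <<'E'
import cv2,numpy as np
s=np.load("side0.npz")["p"][:,:,::-1];t=np.load("top0.npz")["p"][:,:,::-1]
a=cv2.resize(s[130:260,190:330],None,fx=5,fy=5,interpolation=cv2.INTER_CUBIC)
b=cv2.resize(t[145:245,180:410],None,fx=3.4,fy=3.4,interpolation=cv2.INTER_CUBIC)
c=cv2.resize(t[150:240,260:350],None,fx=6,fy=6,interpolation=cv2.INTER_CUBIC)
cv2.imwrite("pics/s0c.png",a[:600]);cv2.imwrite("pics/t0c.png",b);cv2.imwrite("pics/t0d.png",c)
E
```

```text
(no output)
```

View pics/s0c.png

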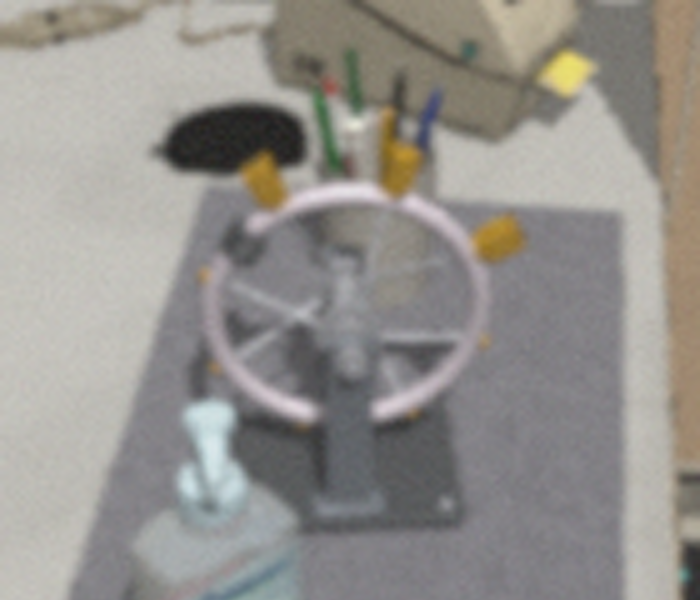

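View pics/t0c.png

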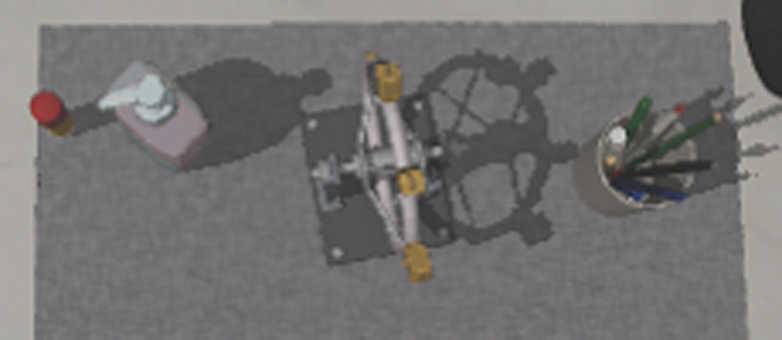

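View pics/t0d.png

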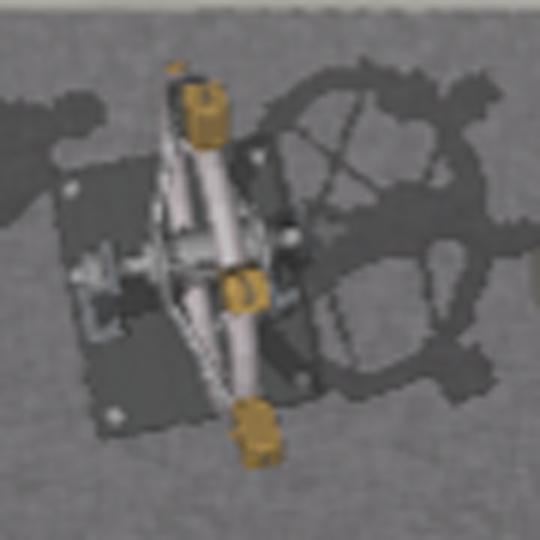

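```bash
cat > h.py <<'E'
import cv2,numpy as np
from station import ctrl
from scipy.spatial.transform import Rotation as R
def snap(tag):
    out={}
    for n in("side","top"):
        p,d=ctrl.camera(n); np.savez(f"{n}{tag}.npz",p=p,d=d); out[n]=(p,d)
    return out
def load(tag): return {n:(lambda z:(z["p"],z["d"]))(np.load(f"{n}{tag}.npz")) for n in("side","top")}
def world(n,uv,z):
    m=ctrl.camera_model(n); uv=np.asarray(uv,float).reshape(-1,1,2)
    x=cv2.undistortPoints(uv,m["K"],m["dist"]).reshape(-1,2)
    P=np.c_[x,np.ones(len(x))]*np.asarray(z).reshape(-1,1)
    E=m["extrinsics"]; return P@E[:3,:3].T+E[:3,3]
def ray_plane(n,uv,h):
    m=ctrl.camera_model(n);E=m["extrinsics"]
    r=world(n,uv,np.ones(len(np.reshape(uv,(-1,2)))))-E[:3,3]
    return E[:3,3]+r*((h-E[2,3])/r[:,2:])
def proj(n,P):
    m=ctrl.camera_model(n);E=np.linalg.inv(m["extrinsics"])
    return cv2.projectPoints(np.asarray(P,float),cv2.Rodrigues(E[:3,:3])[0],E[:3,3],m["K"],m["dist"])[0].reshape(-1,2)
def brass(p):
    h=cv2.cvtColor(p,cv2.COLOR_RGB2HSV)
    return cv2.inRange(h,(12,120,70),(28,255,255))
E
python3 - <<'E'
from h import *
L=load("0")
for n,roi in (("side",(220,150,310,230)),("top",(262,155,318,245))):
    p,d=L[n]; m=brass(p); x0,y0,x1,y1=roi
    k=np.zeros_like(m);k[y0:y1,x0:x1]=255;m&=k
    N,l,st,c=cv2.connectedComponentsWithStats(m)
    for i in range(1,N):
        if st[i,4]<15: continue
        ys,xs=np.where((l==i)&(d>0)); P=world(n,np.c_[xs,ys],d[ys,xs])
        print(n,c[i].round(1),st[i],np.median(P,0).round(4),P.min(0).round(3),P.max(0).round(3))
    # mat/stand depth
uv=[[268.7,182.5],[304.2,171.7],[315,215],[276.7,223.3]]
print(ray_plane("top",uv,0.013).round(4))
o=ctrl.get_obs(); print(R.from_euler("xyz",o["eef_rot"]).as_matrix().round(2))
# objects
for n,u in (("top",(225,172)),("top",(195,177)),("top",(370,190))):
    print(ray_plane(n,[u],0.1))
E
```

```text
side [269.1 161.3] [266 153   8  16  73] [0.5066 0.0398 0.2101] [ 0.496 -0.128  0.122] [0.529 0.048 0.224]
side [242.4 165.2] [238 160   9  11  59] [0.5753 0.0542 0.2073] [ 0.565 -0.296  0.013] [0.644 0.058 0.217]
side [289.2 177.4] [285 174   9   8  53] [0.4521 0.0309 0.1659] [0.441 0.02  0.156] [0.463 0.037 0.176]
top [293.6 169. ] [291 164   6  11  49] [0.5723 0.0476 0.2104] [0.563 0.041 0.193] [0.585 0.054 0.217]
top [300.1 198.2] [297 195   8   7  36] [0.5022 0.0358 0.2193] [0.495 0.026 0.204] [0.509 0.042 0.225]
top [302.2 221.5] [299 217   7  11  55] [0.4513 0.0264 0.1697] [0.438 0.019 0.097] [0.463 0.033 0.176]
[[ 0.5749  0.1009  0.013 ]
 [ 0.6058 -0.0019  0.013 ]
 [ 0.4804 -0.0294  0.013 ]
 [ 0.4579  0.0797  0.013 ]]
[[-0.    0.34 -0.94]
 [ 0.   -0.94 -0.34]
 [-1.   -0.   -0.  ]]
[[0.58889426 0.21909486 0.1       ]]
[[0.57606668 0.29851413 0.1       ]]
[[ 0.53784085 -0.16501676  0.1       ]]
```

```bash
cat >> h.py <<'E'
def tri(us,ut):
    m=[ctrl.camera_model(n) for n in("side","top")]
    A=[np.linalg.inv(k["extrinsics"])[:3] for k in m]
    x=[cv2.undistortPoints(np.float64([[u]]),k["K"],k["dist"]).reshape(2,1) for u,k in zip((us,ut),m)]
    X=cv2.triangulatePoints(A[0],A[1],x[0],x[1]); X=(X[:3]/X[3]).ravel()
    e=[np.linalg.norm(proj(n,[X])[0]-u) for n,u in(("side",us),("top",ut))]
    return X,e
def brass_blobs(L,rois,amin=25):
    o={}
    for n in("side","top"):
        p,d=L[n]; m=brass(p); x0,y0,x1,y1=rois[n]
        k=np.zeros_like(m);k[y0:y1,x0:x1]=255;m&=k
        N,l,st,c=cv2.connectedComponentsWithStats(m)
        o[n]=[(c[i],st[i,4]) for i in range(1,N) if st[i,4]>=amin]
    return o
E
python3 - <<'E'
from h import *
L=load("0")
S={"a":(242.4,165.2),"b":(269.1,161.3),"c":(289.2,177.4)}
T={"a":(293.6,169),"b":(300.1,198.2),"c":(302.2,221.5)}
# refine: b side blob contaminated by a pen -> print
P={}
for k in "abc":
    P[k],e=tri(S[k],T[k]); print(k,P[k].round(4),np.round(e,2))
d=P["a"]-P["c"]; print("yaw",np.degrees(np.arctan2(d[1],d[0])))
# circle: known radius 94 in vertical plane
u=d[:2]/np.linalg.norm(d[:2])
q={k:(P[k][:2]@u,P[k][2]) for k in P}
from scipy.optimize import least_squares
# with known 45deg spacing, z=0.118
f=lambda v:np.ravel([[q[k][0]-(v[0]-0.094*np.sin(v[1]+i*np.pi/4)),q[k][1]-(v[2]+0.094*np.cos(v[1]+i*np.pi/4))] for i,k in enumerate("abc")])
r=least_squares(f,[0.53,-0.6,0.118]); print(r.x,r.fun.round(4))
n=np.array([-u[1],u[0]]); off=np.mean([P[k][:2]@n for k in P]); print("axle xy",u*r.x[0]+n*off,[P[k][:2]@n for k in P])
E
```

```text
a [0.5745 0.0476 0.2052] [0.32 0.35]
b [0.5045 0.0349 0.2144] [0.8 0.9]
c [0.4519 0.0252 0.1629] [0.03 0.03]
yaw 10.354837479701338
[ 0.5325674  -0.46124923  0.12247717] [-0.0007 -0.0014 -0.      0.0028  0.0007 -0.0014]
axle xy [0.534033   0.04023474] [np.float64(-0.05642317559196273), np.float64(-0.05638264066564011), np.float64(-0.05642317559196273)]
```

Request:
jog_arm(rows=[0,0,0.03,0,0,0,0.5,0,0,0.03,0,0,0,0.5,0.015,0.025,0.025,0,0,4,0.5,0.022,0.033,0,0,0,5,0.5,0.022,0.033,0,0,0,5,0.5,0.022,0.033,0,0,0,5,0.5,0.022,0.033,0,0,0,5,0.5,0.022,0.033,0,0,0,5,0.5], squeeze=15)

```text
time_s: 0.77
ee_pos: [0.3114, -0.3258, 0.2903]
eef_rot: [-1.872, 1.571, 2.125]
force: [1.0, -0.3, -0.5]
grip_width: 0.0478
```

Request:
jog_arm(rows=[0.022,0.033,0,0,0,5,0.5,0.022,0.033,0,0,0,5,0.5,0.022,0.033,0,0,0,5,0.5,0.022,0.033,0,0,0,5,0.5,0.022,0.033,0,0,0,5,0.5,0.022,0.033,0,0,0,5,0.5,0.022,0.033,0,0,0,5,0.5,0.022,0.033,0,0,0,5,0.5])

```text
time_s: 1.43
ee_pos: [0.4875, -0.0616, 0.2903]
eef_rot: [-1.462, 1.571, -3.05]
force: [1.4, -1.0, 0.3]
grip_width: 0.0471
```

Request:
jog_arm(rows=[0.025,0.031,0,0,0,5,0.5,0.025,0.031,0,0,0,5,0.5,0.025,0.031,0,0,0,1.65,0.5,0.012,0.017,0,0,0,0,0.5,0,0,-0.02,0,0,0,0.5,0,0,-0.02,0,0,0,0.5,0,0,0,0,0,0,0.5])

```text
time_s: 2.02
ee_pos: [0.5727, 0.0468, 0.2462]
eef_rot: [-1.736, 1.564, -3.124]
force: [0.0, -1.4, 0.2]
grip_width: 0.0469
```

```bash
python3 - <<'E'
from h import *
L=snap("1"); o=ctrl.get_obs(); print(o["ee_pos"],R.from_euler("xyz",o["eef_rot"]).as_matrix().round(3),np.round(o["qpos"],2),o["force"])
s=L["side"][0][:,:,::-1];t=L["top"][0][:,:,::-1]
a=cv2.resize(s[100:250,180:340],None,fx=3.5,fy=3.5,interpolation=cv2.INTER_CUBIC)
b=cv2.resize(t[145:245,250:360],None,fx=3.5,fy=3.5,interpolation=cv2.INTER_CUBIC)
cv2.imwrite("pics/s1.png",a);cv2.imwrite("pics/t1.png",b)
E
```

```text
[0.57369353 0.04628741 0.25048181] [[-0.001  0.984  0.18 ]
 [-0.     0.18  -0.984]
 [-1.    -0.001 -0.   ]] [ 0.02  0.33  1.38 -0.    1.44 -0.16] [ 0.63845263 -0.41277861  0.00434211]
```

View pics/s1.png

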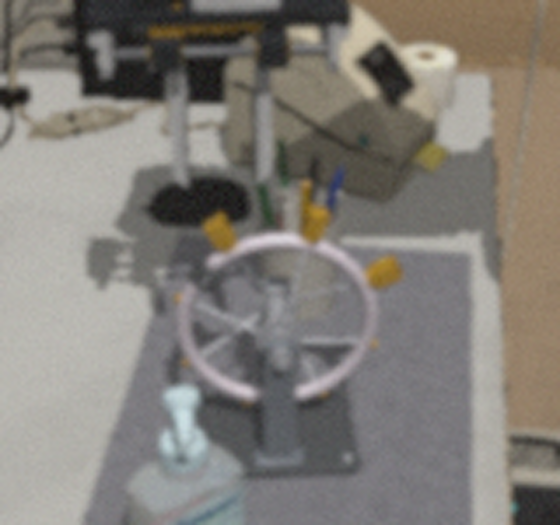

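View pics/t1.png

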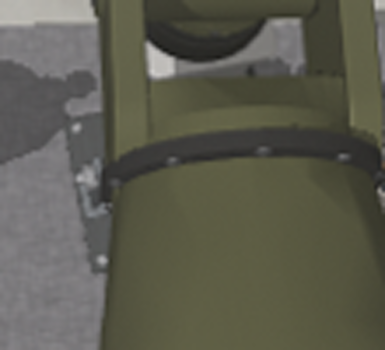

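Request:
jog_arm(rows=[0,0,-0.02,0,0,0,0.5,0,0,-0.015,0,0,0,0.5,0,0,-0.01,0,0,0,0.5,-0.01,-0.0018,0,0,0,0,0.55,-0.01,-0.0018,0,0,0,0,0.6,-0.01,-0.0018,0,0,0,0,0.65,-0.01,-0.0018,0,0,0,0,0.7,0,0,0,0,0,0,0.75])

```text
time_s: 2.78
ee_pos: [0.5336, 0.0388, 0.2072]
eef_rot: [1.407, 1.568, 0.017]
force: [1.0, 0.3, 1.3]
grip_width: 0.0253
```

Request:
jog_arm(rows=[0,0,0,0,0,0,0.8,0,0,0,0,0,0,0.9,0,0,0,0,0,0,1,0,0,0,0,0,0,1])

```text
time_s: 3.12
ee_pos: [0.5346, 0.0391, 0.2063]
eef_rot: [1.28, 1.569, -0.109]
force: [-0.7, -0.3, 7.5]
grip_width: 0.016
```

```bash
python3 - <<'E'
from h import *
p,d=ctrl.camera("side"); o=ctrl.get_obs(); print(o["ee_pos"],R.from_euler("xyz",o["eef_rot"]).as_matrix().round(3),o["force"],o["moment"],o["grip_width"])
s=p[:,:,::-1]
a=cv2.resize(s[100:250,180:340],None,fx=3.5,fy=3.5,interpolation=cv2.INTER_CUBIC)
cv2.imwrite("pics/s2.png",a)
E
```

```text
[0.53464736 0.03914275 0.20632535] [[ 0.001  0.984  0.181]
 [-0.     0.181 -0.984]
 [-1.     0.001  0.   ]] [ 0.29071589 -0.41313496  7.38564459] [-1.46037727e-01  1.28922342e-01 -1.16121948e-05] 0.01596613763970581
```

View pics/s2.png

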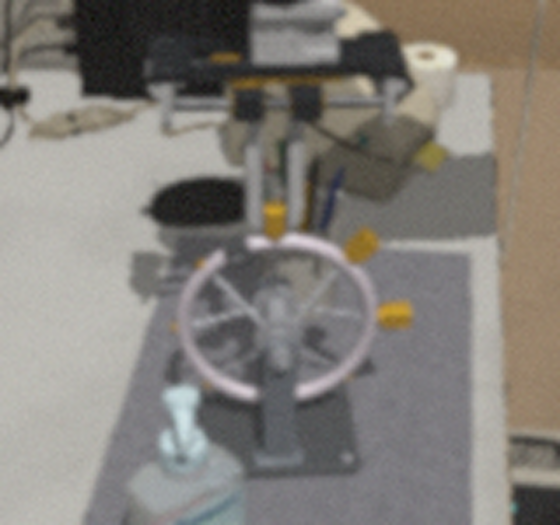

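Request:
jog_arm(rows=[0,0,0.001,0,0,0,1,0,0,0,0,0,-3,1,0,0,0,0,0,-5,1,0,0,0,0,0,-6,1])

```text
time_s: 3.5
ee_pos: [0.5341, 0.039, 0.2064]
eef_rot: [-0.986, 1.57, -2.623]
force: [-1.2, -0.3, 2.1]
grip_width: 0.0162
```

```bash
python3 - <<'E'
from h import *
o=ctrl.get_obs(); M=R.from_euler("xyz",o["eef_rot"]).as_matrix(); print(o["ee_pos"],np.degrees(np.arctan2(M[1,1],M[0,1])),o["force"],o["moment"],o["grip_width"])
E
```

```text
[0.53410974 0.03903822 0.20640491] -3.808456906397987 [-1.20632774 -0.28150755  2.12317955] [-0.27061213  0.09507531  0.01653163] 0.01616993182721223
```

Request:
jog_arm(rows=[0,0,0,0,0,-7,1,0,0,0,0,0,-7,1,0,0,0,0,0,-7,1,0,0,0,0,0,-7,1,0,0,0,0,0,-7,1,0,0,0,0,0,-7,1,0,0,0,0,0,-7,1,0,0,0,0,0,-7,1])

```text
time_s: 4.17
ee_pos: [0.5338, 0.0392, 0.2063]
eef_rot: [-0.484, 1.569, -3.101]
force: [-3.1, -0.7, 1.7]
grip_width: 0.016
```

Request:
jog_arm(rows=[0,0,0,0,0,-7,1,0,0,0,0,0,-7,1,0,0,0,0,0,-6,1,0,0,0,0,0,0,1,0,0,0,0,0,0,1])

```text
time_s: 4.58
ee_pos: [0.5338, 0.0393, 0.2063]
eef_rot: [-0.389, 1.57, 2.938]
force: [-3.5, 1.5, 1.8]
grip_width: 0.0156
```

```bash
python3 - <<'E'
from h import *
p,d=ctrl.camera("side")
o=ctrl.get_obs(); M=R.from_euler("xyz",o["eef_rot"]).as_matrix(); print(o["ee_pos"],np.degrees(np.arctan2(M[1,1],M[0,1])),o["force"],o["moment"],o["grip_width"],o["qpos"])
s=p[:,:,::-1]
a=cv2.resize(s[100:250,180:340],None,fx=3.5,fy=3.5,interpolation=cv2.INTER_CUBIC)
cv2.imwrite("pics/s3.png",a)
E
```

```text
[0.53380993 0.03931469 0.20631265] -79.37263521824497 [-2.80897706  1.67110623  1.68756056] [ 0.26268974  0.72709439 -0.07891087] 0.01616163818739305 [4.97065117e-03 2.66919979e-01 1.56118003e+00 2.32390173e-04
 1.31441318e+00 1.39022527e+00]
```

View pics/s3.png

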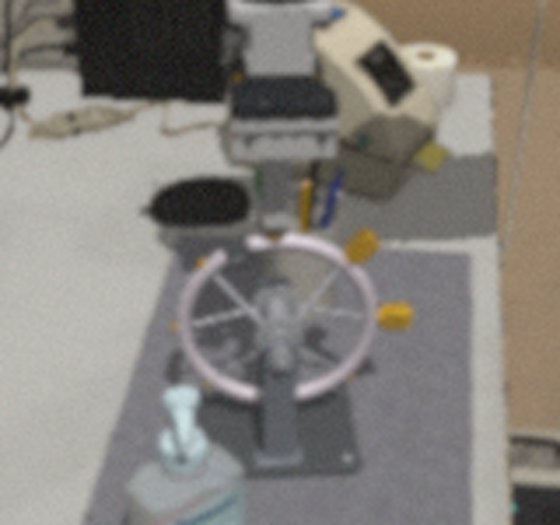

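Request:
jog_arm(rows=[0,0,0,0,0,0,0.7,0,0,0,0,0,0,0.5,0,0,0,0,0,0,0.5,0,0,0.02,0,0,0,0.5,0,0,0.03,0,0,0,0.5,0,0,0.03,0,0,0,0.5,-0.03,0,0.02,0,0,0,0.5,-0.04,0,0,0,0,0,0.5])

```text
time_s: 5.3
ee_pos: [0.4651, 0.039, 0.3095]
eef_rot: [2.942, 1.566, -0.018]
force: [-0.8, -0.2, 0.3]
grip_width: 0.0468
```

Request:
jog_arm(rows=[-0.04,0,0,0,0,7,0.5,-0.04,0,0,0,0,7,0.5,-0.02,0,0,0,0,7,0.5,0,0,0,0,0,7,0.5])

```text
time_s: 5.63
ee_pos: [0.3614, 0.0392, 0.3073]
eef_rot: [2.433, 1.568, -0.031]
force: [-0.1, -0.2, 0.5]
grip_width: 0.0468
```

```bash
python3 - <<'E'
from h import *
L=snap("4"); o=ctrl.get_obs(); M=R.from_euler("xyz",o["eef_rot"]).as_matrix(); print(o["ee_pos"],np.degrees(np.arctan2(M[1,1],M[0,1])),o["force"],o["moment"],o["grip_width"])
s=L["side"][0][:,:,::-1];t=L["top"][0][:,:,::-1]
a=cv2.resize(s[140:220,210:330],None,fx=6,fy=6,interpolation=cv2.INTER_CUBIC)
b=cv2.resize(t[150:240,260:350],None,fx=6,fy=6,interpolation=cv2.INTER_CUBIC)
cv2.imwrite("pics/s4.png",a);cv2.imwrite("pics/t4.png",b)
E
```

```text
[0.36363955 0.0391422  0.30705363] -51.41241390880379 [-0.44295059 -0.08418229  0.27435976] [-5.66813482e-05 -1.56550280e-02 -4.56376658e-02] 0.04693637837210976
```

View pics/s4.png

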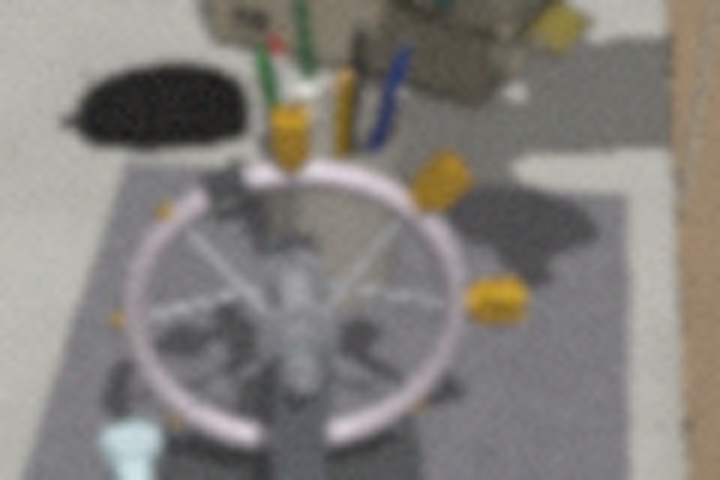

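View pics/t4.png

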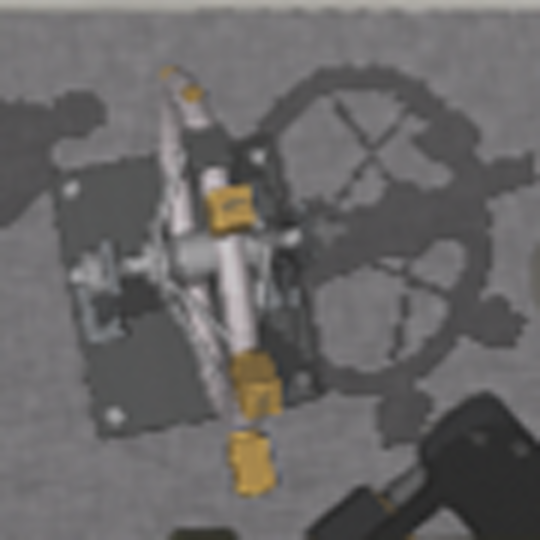

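Request:
jog_arm(rows=[0.009,-0.0022,0,0,0,7,0.6,0.009,-0.0022,0,0,0,7,0.7,0.009,-0.0022,0,0,0,7,0.8,0.009,-0.0022,0,0,0,7,0.9,0.009,-0.0022,0,0,0,7,1,0.009,-0.0022,0,0,0,7,1,0.009,-0.0022,0,0,0,7,1,0.009,-0.0022,0,0,0,7,1])

```text
time_s: 6.4
ee_pos: [0.437, 0.0214, 0.306]
eef_rot: [-1.614, 1.57, -3.107]
force: [-0.2, -0.1, -0.3]
grip_width: 0.0006
```

Request:
jog_arm(rows=[0,0,-0.01,0,0,7,1,0,0,-0.01,0,0,7,1,0,0,-0.01,0,0,7,1,0,0,-0.01,0,0,7,1,0,0,-0.01,0,0,7,1,0,0,0,0,0,7,1,0,0,0,0,0,7,1,0,0,0,0,0,7,1])

```text
time_s: 7.07
ee_pos: [0.4364, 0.0215, 0.2559]
eef_rot: [-2.592, 1.57, -3.108]
force: [0.1, 0.3, 0.8]
grip_width: 0.0004
```

Request:
jog_arm(rows=[0,0,-0.01,0,0,7,1,0,0,-0.01,0,0,7,1,0,0,-0.01,0,0,7,1,0,0,-0.01,0,0,7,1,0,0,0,0,0,7,1,0,0,0,0,0,5,1,0,0,0,0,0,0,1])

```text
time_s: 7.65
ee_pos: [0.4364, 0.0215, 0.216]
eef_rot: [3.031, 1.57, -3.071]
force: [-0.4, 0.4, 0.2]
grip_width: 0.0007
```

```bash
cat >> h.py <<'E'
def st():
    o=ctrl.get_obs(); M=R.from_euler("xyz",o["eef_rot"]).as_matrix()
    print(o["time_s"],np.round(o["ee_pos"],4),"yawY",round(np.degrees(np.arctan2(M[1,1],M[0,1])),2),"tilt",M[:,0].round(3),"F",np.round(o["force"],1),"M",np.round(o["moment"],2),"w",round(float(o["grip_width"]),4),np.round(o["qpos"],2))
def pic(tag,n="side",roi=(180,100,340,250),f=3.5):
    p,d=ctrl.camera(n); x0,y0,x1,y1=roi
    cv2.imwrite(f"pics/{tag}.png",cv2.resize(p[y0:y1,x0:x1,::-1],None,fx=f,fy=f,interpolation=cv2.INTER_CUBIC))
E
python3 - <<'E'
from h import *
st();pic("s5")
E
```

```text
7.65 [0.4364 0.0215 0.216 ] yawY 100.41 tilt [-0.001 -0.    -1.   ] F [-0.4  0.4  0.2] M [ 0.06 -0.17 -0.02] w 0.0007 [-0.03  0.04  1.8  -0.    1.3  -1.79]
```

View pics/s5.png

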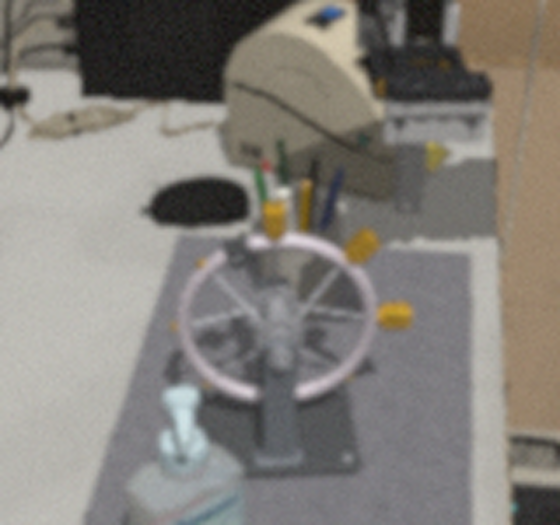

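Request:
jog_arm(rows=[0,0,-0.02,0,0,0,1,0,0,-0.012,0,0,0,1,0.008,0.0015,0,0,0,0,1,0.008,0.0015,0.002,0,0,0,1,0.008,0.0015,0.003,0,0,0,1,0.008,0.0015,0.003,0,0,0,1,0.008,0.0015,0.003,0,0,0,1,0.008,0.0015,0.003,0,0,0,1])

```text
time_s: 8.37
ee_pos: [0.4851, 0.0307, 0.1994]
eef_rot: [-0.301, 1.57, -0.122]
force: [-1.9, -0.5, 1.4]
grip_width: 0.0002
```

```bash
python3 - <<'E'
from h import *
st();pic("s6")
E
```

```text
8.3667 [0.4851 0.0307 0.1994] yawY 100.3 tilt [ 0.001 -0.    -1.   ] F [-1.9 -0.5  1.4] M [-0.08  0.23  0.02] w 0.0002 [-0.01  0.16  1.71 -0.    1.27 -1.76]
```

View pics/s6.png

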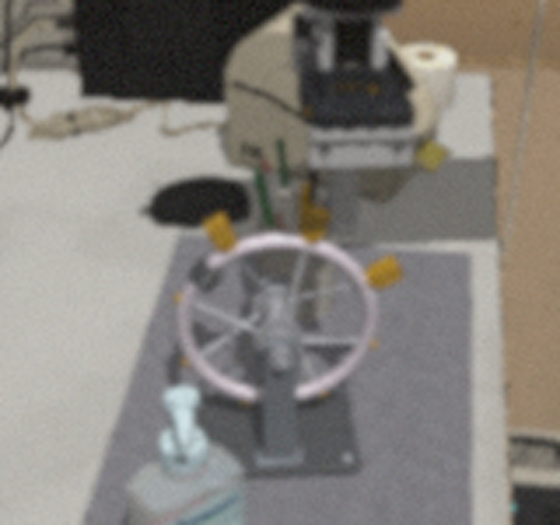

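Request:
jog_arm(rows=[0.008,0.0015,0.002,0,0,0,1,0.008,0.0015,0.002,0,0,0,1,0.008,0.0015,0.002,0,0,0,1,0.008,0.0015,0.002,0,0,0,1,0.001,0,0,0,0,0,1])

```text
time_s: 8.83
ee_pos: [0.5181, 0.0369, 0.2066]
eef_rot: [0.342, 1.57, 0.523]
force: [-0.4, 0.3, 0.2]
grip_width: 0.0005
```

```bash
python3 - <<'E'
from h import *
st();pic("s7",roi=(210,130,330,220),f=6)
E
```

```text
8.8333 [0.5181 0.0369 0.2066] yawY 100.41 tilt [ 0.  0. -1.] F [-0.4  0.3  0.2] M [ 0.09 -0.01  0.02] w 0.0005 [ 0.    0.23  1.61  0.    1.3  -1.75]
```

View pics/s7.png

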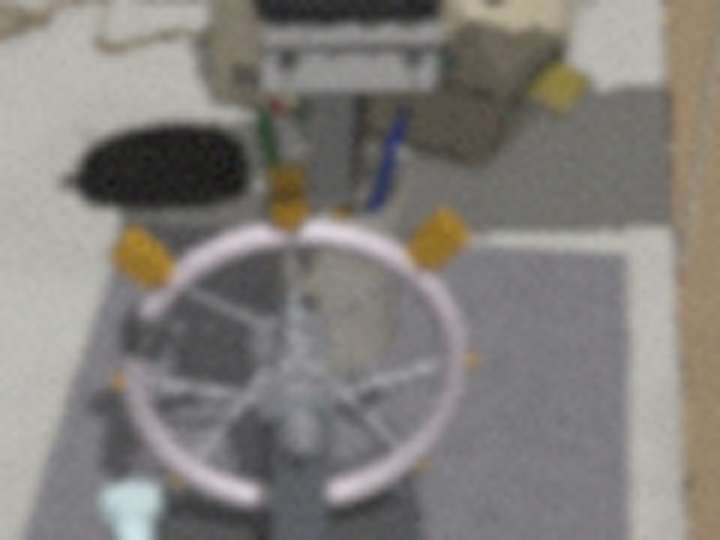

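Request:
jog_arm(rows=[-0.005,-0.001,0,0,0,0,1,0,0,0.03,0,0,0,1,0,0,0.02,0,0,0,0.5,0.021,0.0034,0,0,0,0,0.5,0,0,0,0,0,0,0.5,0,0,0,0,0,0,0.5])

```text
time_s: 9.38
ee_pos: [0.5325, 0.039, 0.256]
eef_rot: [2.975, 1.57, -3.126]
force: [0.9, -0.3, 0.3]
grip_width: 0.0237
```

```bash
python3 - <<'E'
from h import *
st();pic("s8",roi=(210,100,330,200),f=6)
E
```

```text
9.3833 [0.5325 0.039  0.256 ] yawY 100.41 tilt [-0.001 -0.    -1.   ] F [ 0.9 -0.3  0.3] M [ 0.1  -0.1  -0.02] w 0.0237 [ 0.    0.23  1.49 -0.    1.42 -1.75]
```

View pics/s8.png

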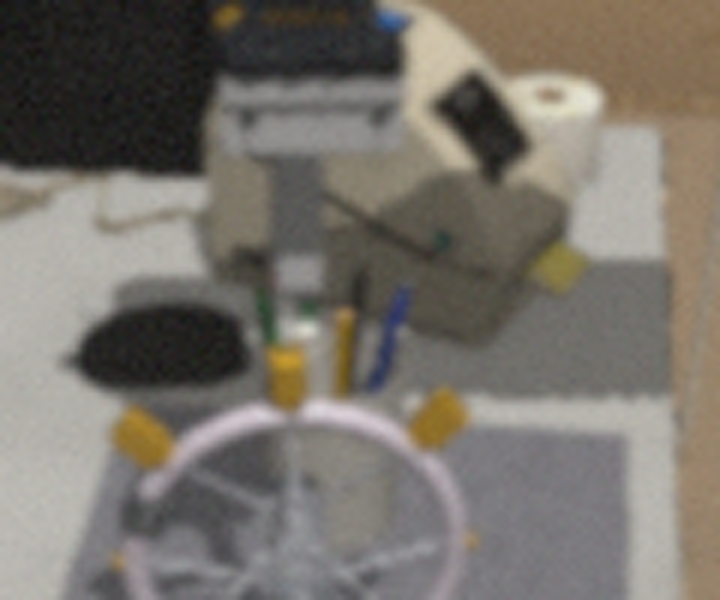

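Request:
jog_arm(rows=[0.0013,0,0,0,0,0,0.5,0,0,0,0,0,0,0.5,0,0,0,0,0,0,0.5,0,0,0,0,0,0,0.5])

```text
time_s: 9.77
ee_pos: [0.534, 0.0389, 0.2564]
eef_rot: [3.01, 1.571, -3.092]
force: [0.5, 0.2, 0.2]
grip_width: 0.0467
```

Request:
jog_arm(rows=[0,0,-0.02,0,0,0,0.5,0,0,-0.02,0,0,0,0.5,0,0,-0.01,0,0,0,0.6,0,0,0,0,0,0,0.7,0,0,0,0,0,0,0.8,0,0,0,0,0,0,1,0,0,0,0,0,0,1,0,0,0,0,0,0,1])

```text
time_s: 10.43
ee_pos: [0.5345, 0.0394, 0.2076]
eef_rot: [0.305, 1.569, 0.487]
force: [-1.2, 3.0, 3.4]
grip_width: 0.0159
```

```bash
python3 - <<'E'
from h import *
st();pic("s9")
E
```

```text
10.4333 [0.5345 0.0394 0.2076] yawY 100.41 tilt [ 0.002  0.001 -1.   ] F [-1.2  3.   3.4] M [ 0.71 -0.01 -0.06] w 0.0159 [ 0.    0.27  1.56  0.    1.31 -1.75]
```

View pics/s9.png

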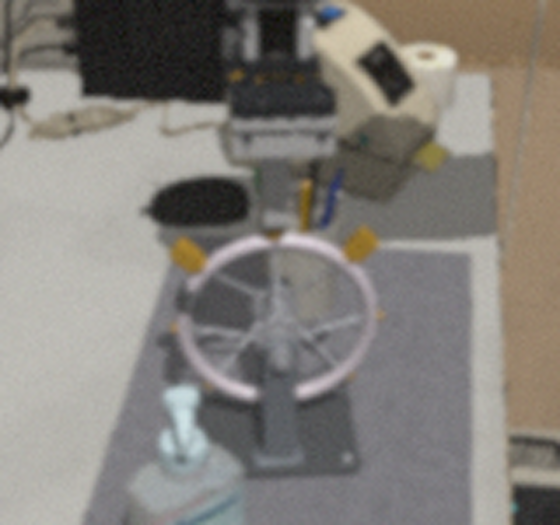

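Request:
jog_arm(rows=[0,0,0,0,0,-3,1,0,0,0,0,0,-6,1,0,0,0,0,0,-7,1,0,0,0,0,0,-7,1,0,0,0,0,0,-7,1,0,0,0,0,0,-7,1,0,0,0,0,0,-7,1,0,0,0,0,0,-7,1])

```text
time_s: 11.15
ee_pos: [0.5345, 0.0401, 0.2074]
eef_rot: [1.623, 1.568, 0.909]
force: [0.2, 10.4, 5.4]
grip_width: 0.0158
```

Request:
jog_arm(rows=[0,0,0,0,0,-7,1,0,0,0,0,0,-7,1,0,0,0,0,0,-7,1,0,0,0,0,0,-7,1,0,0,0,0,0,-7,1,0,0,0,0,0,-4,1,0,0,0,0,0,0,1])

```text
time_s: 11.73
ee_pos: [0.5343, 0.04, 0.2073]
eef_rot: [2.404, 1.569, 1.01]
force: [-2.2, 8.2, 4.9]
grip_width: 0.016
```

```bash
python3 - <<'E'
from h import *
st();pic("s10")
E
```

```text
11.7333 [0.5343 0.04   0.2073] yawY 10.16 tilt [ 0.001  0.002 -1.   ] F [-2.2  8.2  4.9] M [ 1.58  0.32 -0.06] w 0.016 [ 0.01  0.27  1.56  0.    1.31 -0.17]
```

View pics/s10.png

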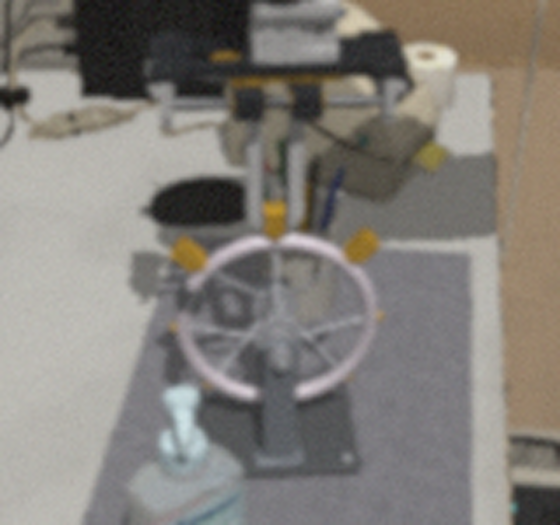

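Request:
jog_arm(rows=[0,0.0012,0,0,0,-5,1,0,0,0,0,0,-7,1,0,0,0,0,0,-7,1,0,0,0,0,0,-7,1,0,0,0,0,0,-7,1,0,0,0,0,0,-7,1,0,0,0,0,0,-7,1,0,0,0,0,0,-7,1])

```text
time_s: 12.45
ee_pos: [0.5345, 0.04, 0.2073]
eef_rot: [2.084, 1.569, -0.253]
force: [0.8, -1.0, 3.7]
grip_width: 0.0161
```

Request:
jog_arm(rows=[0,0,0,0,0,-7,1,0,0,0,0,0,-7,1,0,0,0,0,0,-7,1,0,0,0,0,0,-7,1,0,0,0,0,0,-6,1,0,0,0,0,0,-2,1,0,0,0,0,0,0,1,0,0,0,0,0,0,1])

```text
time_s: 13.12
ee_pos: [0.5346, 0.0396, 0.2072]
eef_rot: [2.41, 1.569, -0.548]
force: [0.4, -5.0, 6.3]
grip_width: 0.0156
```

```bash
python3 - <<'E'
from h import *
st()
E
```

```text
13.1167 [0.5346 0.0396 0.2072] yawY -79.51 tilt [ 0.002 -0.001 -1.   ] F [ 0.4 -5.   6.3] M [-0.99 -0.08 -0.02] w 0.0156 [ 0.01  0.27  1.56 -0.    1.31  1.39]
```

Request:
jog_arm(rows=[0,0,0,0,0,0,0.7,0,0,0,0,0,0,0.5,0,0,0,0,0,0,0.5,0,0,0.02,0,0,0,0.5,0,0,0.03,0,0,0,0.5,0,0,0.03,0,0,0,0.5,-0.03,-0.004,0.02,0,0,0,0.5,-0.04,-0.004,0,0,0,0,0.5])

```text
time_s: 13.78
ee_pos: [0.4652, 0.0323, 0.3092]
eef_rot: [3.017, 1.567, 0.058]
force: [0.2, -0.7, 1.4]
grip_width: 0.047
```

Request:
jog_arm(rows=[-0.04,-0.004,0,0,0,7,0.5,-0.04,-0.004,0,0,0,7,0.7,-0.024,-0.003,0,0,0,7,0.8,0,0,0,0,0,7,1])

```text
time_s: 14.12
ee_pos: [0.3572, 0.0211, 0.3071]
eef_rot: [2.51, 1.569, 0.045]
force: [0.2, 0.8, 0.4]
grip_width: 0.0304
```

```bash
python3 - <<'E'
from h import *
st();pic("s11",roi=(210,130,330,220),f=6);pic("t11","top",(260,150,350,240),6)
E
```

```text
14.1167 [0.3572 0.0211 0.3071] yawY -51.21 tilt [ 0.002  0.    -1.   ] F [0.2 0.8 0.4] M [-0.03 -0.03  0.  ] w 0.0304 [-0.04 -0.21  1.82  0.    1.53  0.85]
```

View pics/s11.png

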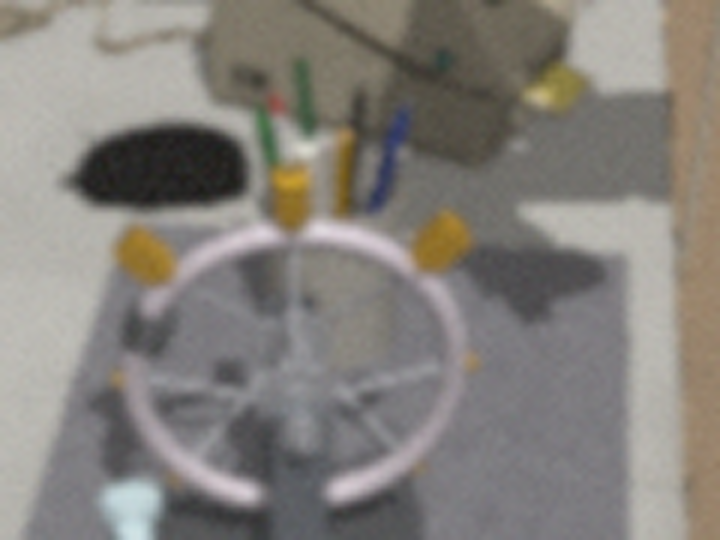

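View pics/t11.png

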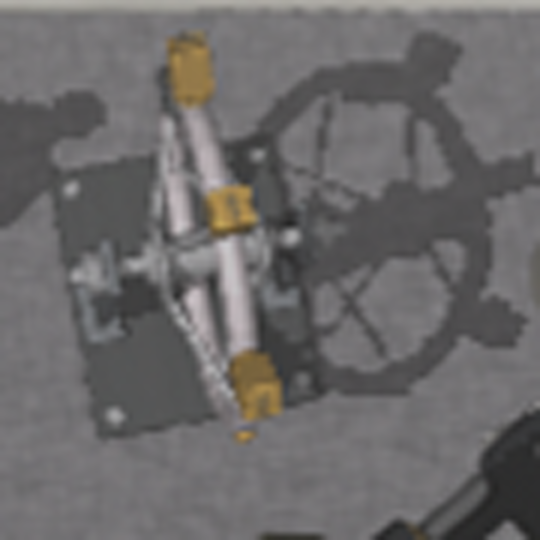

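Request:
jog_arm(rows=[0.009,0,0,0,0,7,1,0.009,0,0,0,0,7,1,0.009,0,0,0,0,7,1,0.009,0,0,0,0,7,1,0.009,0,0,0,0,7,1,0.009,0,0,0,0,7,1,0.009,0,-0.02,0,0,7,1,0.009,0,-0.02,0,0,7,1])

```text
time_s: 14.88
ee_pos: [0.4335, 0.0213, 0.2659]
eef_rot: [1.666, 1.57, 0.173]
force: [0.7, 0.7, 0.1]
grip_width: 0.0004
```

Request:
jog_arm(rows=[0.002,0,-0.03,0,0,5.6,1,0,0,-0.03,0,0,0,1,0,0,-0.02,0,0,0,1,0,0,0,0,0,0,1])

```text
time_s: 15.22
ee_pos: [0.4329, 0.0214, 0.1824]
eef_rot: [-1.795, 1.564, 3.088]
force: [-0.1, 0.9, -0.2]
grip_width: 0.0005
```

```bash
python3 - <<'E'
from h import *
st();pic("s12")
E
```

```text
15.2167 [0.4329 0.0214 0.1824] yawY 9.78 tilt [-0.007  0.    -1.   ] F [-0.1  0.9 -0.2] M [ 0.02 -0.13  0.03] w 0.0005 [-0.04  0.06  1.86  0.    1.23 -0.21]
```

View pics/s12.png

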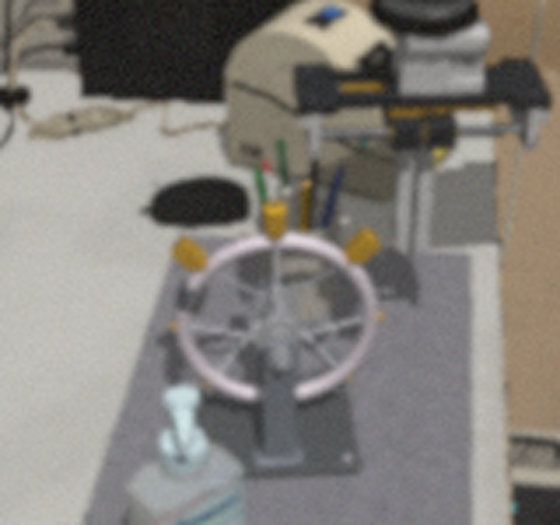

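Request:
jog_arm(rows=[0.008,0.0014,0,0,0,0.5,1,0.008,0.0014,0.002,0,0,0,1,0.008,0.0014,0.003,0,0,0,1,0.008,0.0014,0.003,0,0,0,1,0.008,0.0014,0.003,0,0,0,1,0.008,0.0014,0.003,0,0,0,1,0.008,0.0014,0.003,0,0,0,1,0.008,0.0014,0.003,0,0,0,1])

```text
time_s: 15.93
ee_pos: [0.5012, 0.0326, 0.2174]
eef_rot: [1.37, 1.558, -0.018]
force: [-25.0, 1.1, 79.7]
grip_width: 0.0007
```

Request:
jog_arm(rows=[0.008,0.0014,0.002,0,0,0,1,0.008,0.0014,0.002,0,0,0,1,0,0,0,0,0,0,1])

```text
time_s: 16.18
ee_pos: [0.5202, 0.036, 0.2213]
eef_rot: [1.431, 1.55, 0.043]
force: [-6.1, 3.7, 70.7]
grip_width: 0.0005
```

```bash
python3 - <<'E'
from h import *
st();pic("s13",roi=(210,130,330,220),f=6)
E
```

```text
16.1833 [0.5202 0.036  0.2213] yawY 10.48 tilt [ 0.021  0.001 -1.   ] F [-6.1  3.7 70.7] M [0.73 0.7  0.02] w 0.0005 [-0.    0.21  1.59  0.    1.32 -0.18]
```

View pics/s13.png

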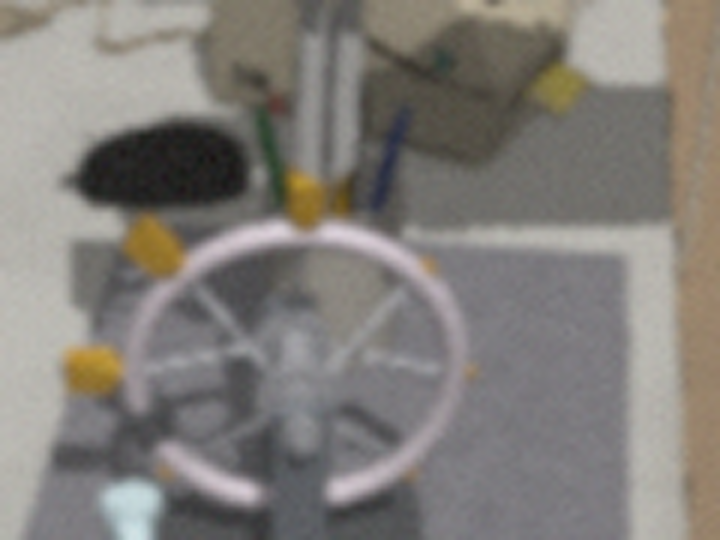

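Request:
jog_arm(rows=[0,0,0.015,0,0,0,1,0,0,0.02,0,0,0,1,0,0,0.03,0,0,0,1,-0.03,-0.005,0.02,0,0,0,1,-0.04,-0.005,0,0,0,0,1,-0.04,-0.005,0,0,0,0,1,-0.04,-0.005,0,0,0,0,1,0,0,0,0,0,0,1])

```text
time_s: 16.9
ee_pos: [0.3606, 0.0151, 0.2978]
eef_rot: [1.306, 1.566, -0.083]
force: [0.5, -0.2, 0.8]
grip_width: 0.0007
```

```bash
python3 - <<'E'
from h import *
st();pic("s14",roi=(210,130,330,220),f=6);pic("t14","top",(260,150,350,240),6)
E
```

```text
16.9 [0.3606 0.0151 0.2978] yawY 10.47 tilt [ 0.004 -0.    -1.   ] F [ 0.5 -0.2  0.8] M [-0.03 -0.1  -0.  ] w 0.0007 [-0.06 -0.2   1.84 -0.    1.51 -0.24]
```

View pics/s14.png

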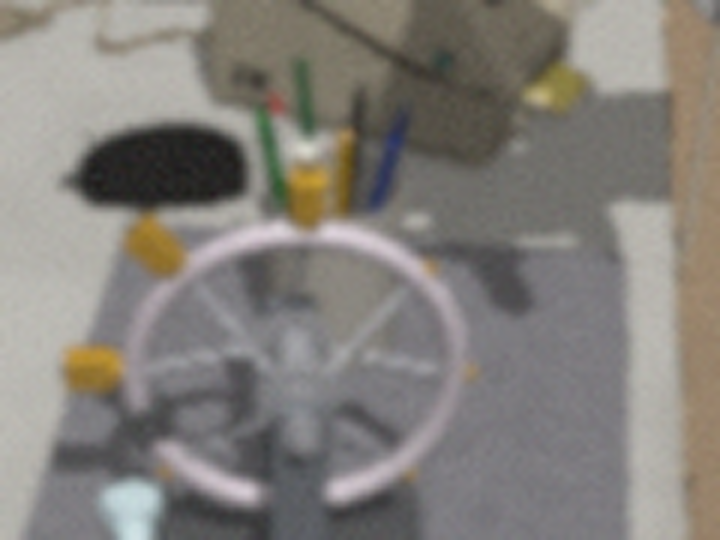

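View pics/t14.png

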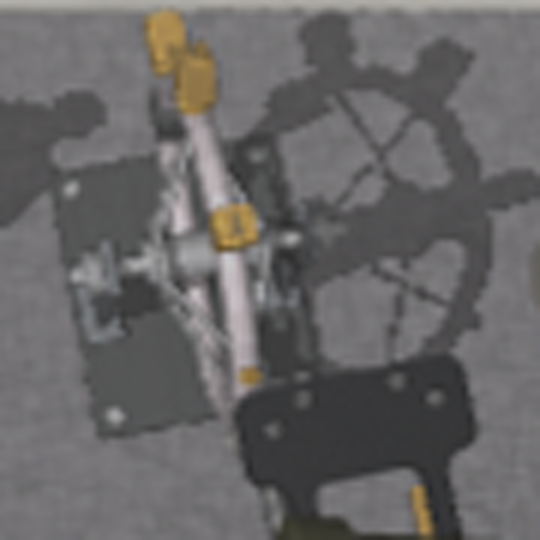

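Request:
jog_arm(rows=[0.035,0.005,0,0,0,0,0.5,0.035,0.005,0,0,0,0,0.5,0.035,0.005,0,0,0,0,0.5,0.035,0.005,0,0,0,0,0.5,0.0337,0.0047,0,0,0,0,0.5,0,0,-0.02,0,0,0,0.5,0,0,-0.02,0,0,0,0.5,0,0,0,0,0,0,0.5])

```text
time_s: 17.67
ee_pos: [0.5384, 0.0402, 0.2511]
eef_rot: [-1.75, 1.564, -3.138]
force: [-0.1, -0.3, -0.4]
grip_width: 0.0466
```

```bash
python3 - <<'E'
from h import *
st();pic("s15")
E
```

```text
17.6667 [0.5384 0.0402 0.2511] yawY 10.5 tilt [-0.007 -0.    -1.   ] F [-0.1 -0.3 -0.4] M [ 0.01 -0.13  0.02] w 0.0466 [ 0.01  0.25  1.48  0.    1.42 -0.18]
```

View pics/s15.png

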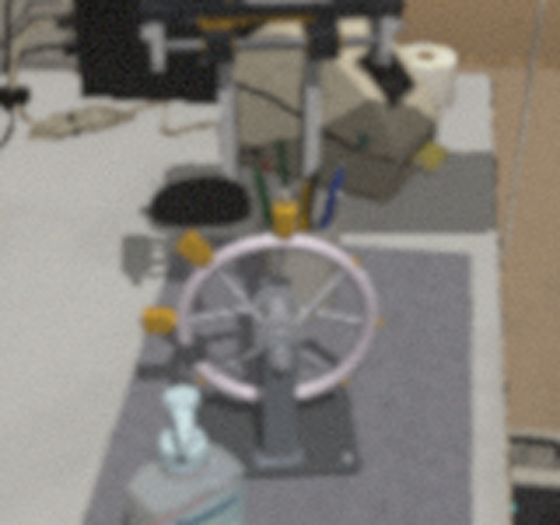

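Request:
jog_arm(rows=[-0.008,-0.0015,0,0,0,0,0.45,0,0,0,0,0,0,0.45,0,0,0,0,0,0,0.45])

```text
time_s: 17.97
ee_pos: [0.5301, 0.0384, 0.2571]
eef_rot: [1.401, 1.568, 0.013]
force: [0.2, 0.5, 0.9]
grip_width: 0.0516
```

```bash
python3 - <<'E'
from h import *
st();pic("s16",roi=(220,100,320,200),f=5)
E
```

```text
17.9667 [0.5301 0.0384 0.2571] yawY 10.49 tilt [ 0.002  0.    -1.   ] F [0.2 0.5 0.9] M [-0.08 -0.1   0.04] w 0.0516 [ 0.    0.22  1.5   0.    1.42 -0.18]
```

View pics/s16.png

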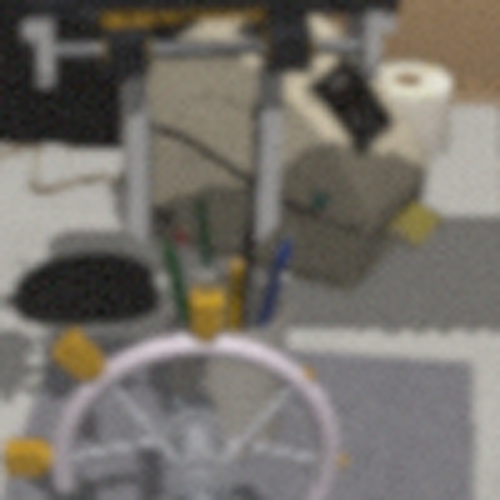

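Request:
jog_arm(rows=[0,0,-0.02,0,0,0,0.45,0,0,-0.02,0,0,0,0.45,0,0,-0.01,0,0,0,0.45,0.002,0.0006,0,0,0,0,0.6,0.002,0.0006,0,0,0,0,0.7,0,0,0,0,0,0,0.8,0,0,0,0,0,0,1,0,0,0,0,0,0,1])

```text
time_s: 18.68
ee_pos: [0.5341, 0.0396, 0.2063]
eef_rot: [1.311, 1.57, -0.076]
force: [-0.8, -1.2, 0.9]
grip_width: 0.0218
```

Request:
jog_arm(rows=[0,0,0,0,0,0,1,0,0,0,0,0,0,1])

```text
time_s: 18.85
ee_pos: [0.534, 0.0396, 0.206]
eef_rot: [1.312, 1.57, -0.075]
force: [-2.2, -0.5, 5.2]
grip_width: 0.016
```

```bash
python3 - <<'E'
from h import *
st();pic("s17",roi=(220,100,320,200),f=5)
E
```

```text
18.85 [0.534  0.0396 0.206 ] yawY 10.5 tilt [ 0.001 -0.    -1.   ] F [-2.2 -0.5  5.2] M [-0.07  0.37 -0.06] w 0.016 [ 0.01  0.27  1.56 -0.    1.31 -0.18]
```

View pics/s17.png

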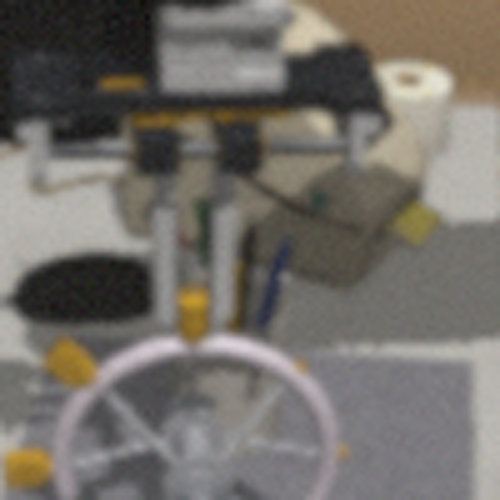

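Gripped c squarely (16 mm wide, at crop (195,315)). Raising 1 mm and turning −90°.

Request:
jog_arm(rows=[0,0,0.001,0,0,-2,1,0,0,0,0,0,-6,1,0,0,0,0,0,-7,1,0,0,0,0,0,-7,1,0,0,0,0,0,-7,1,0,0,0,0,0,-7,1,0,0,0,0,0,-7,1,0,0,0,0,0,-7,1])

```text
time_s: 19.57
ee_pos: [0.5338, 0.0395, 0.2062]
eef_rot: [-0.465, 1.57, -2.731]
force: [0.6, -0.4, -1.7]
grip_width: 0.0158
```

Request:
jog_arm(rows=[0,0,0,0,0,-7,1,0,0,0,0,0,-7,1,0,0,0,0,0,-7,1,0,0,0,0,0,-7,1,0,0,0,0,0,-7,1,0,0,0,0,0,-5,1,0,0,0,0,0,0,1,0,0,0,0,0,0,1])

```text
time_s: 20.23
ee_pos: [0.5338, 0.0394, 0.2062]
eef_rot: [0.49, 1.57, -2.465]
force: [0.6, -2.0, -3.1]
grip_width: 0.0159
```

```bash
python3 - <<'E'
from h import *
st()
E
```

```text
20.2333 [0.5338 0.0394 0.2062] yawY -79.33 tilt [-0. -0. -1.] F [ 0.6 -2.  -3.1] M [-0.44 -0.09  0.01] w 0.0159 [ 0.01  0.27  1.56 -0.    1.31  1.39]
```

Request:
jog_arm(rows=[0,0,0,0,0,-0.3,1,0,0,0,0,0,0,0.7,0,0,0,0,0,0,0.5,0,0,0,0,0,0,0.5,0,0,0.02,0,0,0,0.5,0,0,0.03,0,0,0,0.5,0,0,0.03,0,0,0,0.5,-0.03,-0.004,0.02,0,0,0,0.5])

```text
time_s: 20.9
ee_pos: [0.5059, 0.0358, 0.3082]
eef_rot: [-3.124, 1.569, 0.197]
force: [-0.9, -0.6, -0.0]
grip_width: 0.0468
```

Request:
jog_arm(rows=[-0.04,-0.01,0,0,0,0,0.5,-0.04,-0.02,0,0,0,0,0.5,-0.03,-0.03,0,0,0,0,0.5,0,-0.04,0,0,0,0,0.5,0,-0.04,0,0,0,0,0.5,0,-0.04,0,0,0,0,0.5,0,-0.03,0,0,0,0,0.5,0,0,0,0,0,0,0.5])

```text
time_s: 21.57
ee_pos: [0.3967, -0.1764, 0.3063]
eef_rot: [0.747, 1.57, -2.219]
force: [0.6, -0.8, -0.4]
grip_width: 0.0469
```

```bash
python3 - <<'E'
from h import *
st();L=snap("9")
for n,r in(("side",(210,130,330,220)),("top",(260,150,350,240))):
    x0,y0,x1,y1=r; cv2.imwrite(f"pics/f_{n}.png",cv2.resize(L[n][0][y0:y1,x0:x1,::-1],None,fx=6,fy=6,interpolation=cv2.INTER_CUBIC))
cv2.imwrite("pics/f_full.png",L["top"][0][:,:,::-1])
# bystander shift: brightest differences before/after
d=cv2.absdiff(L["top"][0],load("0")["top"][0]).max(2)
print("bottle/glue diff",(d[150:200,185:245]>50).sum(),"pot",(d[165:212,345:400]>50).sum())
E
```

```text
21.5667 [ 0.3967 -0.1764  0.3063] yawY -79.98 tilt [-0. -0. -1.] F [ 0.6 -0.8 -0.4] M [-0.03 -0.04 -0.05] w 0.0469 [-0.5  -0.03  1.66 -0.    1.51  0.89]
bottle/glue diff 0 pot 0
```

View pics/f_side.png

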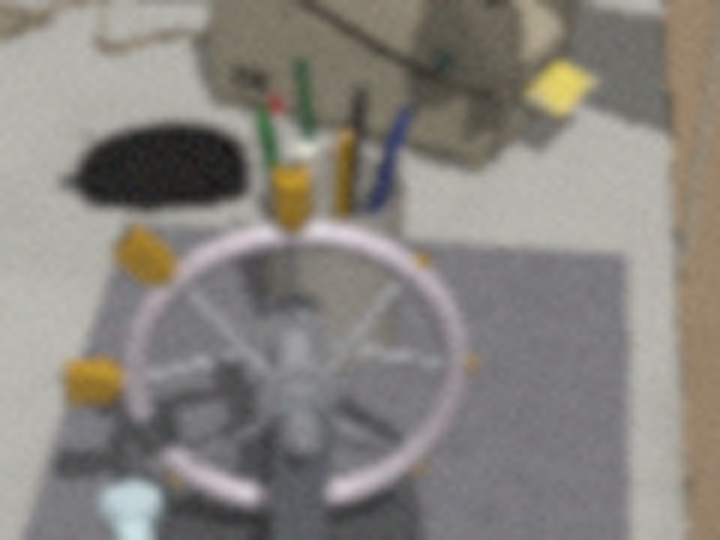

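View pics/f_top.png

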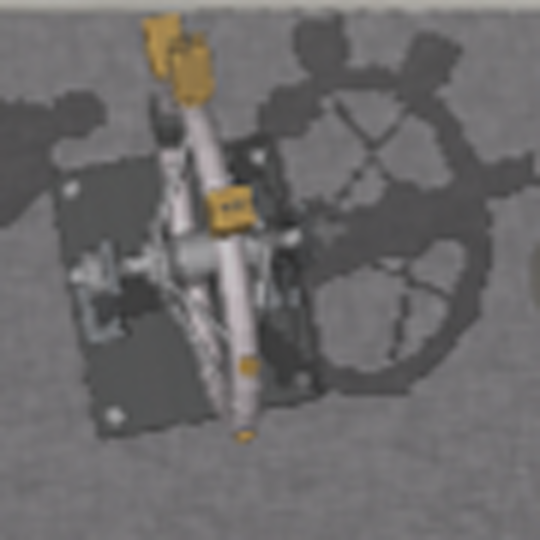

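View pics/f_full.png

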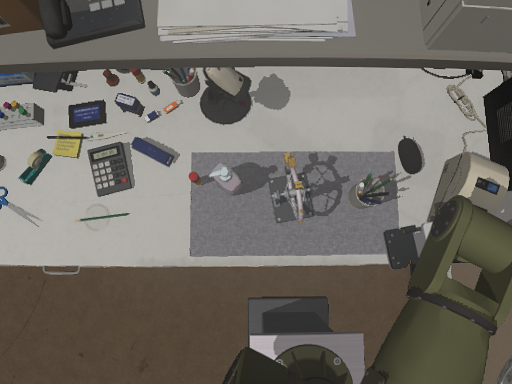

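```bash
python3 - <<'E'
from station import ctrl
print(ctrl.hand_in())
E
```

```text
the job is handed in; nothing more can be done
None
```

I tightened the three nipples in order and handed the job in at about 21.7 s. The one nearest the weight got one quarter turn, the middle one two in a single grip, and the last one quarter. Each was brought to the top of the wheel first and turned clockwise seen from outside the rim.

**Turns:** The angle through which the gripper turned each nipple was about 89.8°, 179.9° and 90°, with the jaws closed to about 16 mm throughout. There is no direct reading of the nipple joints. In the last pictures all three look square to the rim.

**One thing went wrong:** While I was pushing the wheel round to bring the last nipple up, the closed fingertips slid onto its top. They pressed with up to about 80 N at the wrist, below the 120 N limit, until I lifted them off. The pictures afterwards showed the nipple still square, and I then turned it normally.

**Bystanders:** In the top view, the areas around the bottle, glue stick and pot show no change from the first picture. The gripper was clear of everything at hand-in.

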